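Dial open the coupler drawer's lock and take out its shackle

TASK

The coupler drawer is locked by a steel U-shackle that goes through the drawer's hasp strap into the lock on top. Turn the dial, feeling for its notch clicks, until the pointer's nose rests in the fourth click clockwise from the long index mark, then pull the shackle straight up out of the lock and finish holding it in the gripper, upright and still, about 5 cm clear above the lock. Leave the dial on that click and do not disturb the loose fittings and the wrench.

Things in the scene. Friction and masses are not known exactly. Their poses are not given: they have to be found in the camera images.
- lock (a point): Dial axis at the top face of the lock: a grey cast case, 106 (x) x 158 (y) x 34 mm high, on a green steel drawer unit (240 x 340 x 100 mm), from 53 mm on the +y to 105 mm on the -y side of this point. -x points out of the drawer's front, z up. Twelve raised marks stand 30 degrees apart round the dial; the long, thick index mark is on the -x side.
- dial_grip (a point): On the dial's axis, 30 mm above the case: grip the knob here. The dial is a brass plate, 63 mm across, 6 mm thick, with a black bar-shaped pointer knob, 14 mm over its two flat sides, top 38 mm above the case. The flats reach from 16 mm behind the axis to 22 mm ahead; a 6 mm wide nose goes on to 31.5 mm. Axes turn with the dial: nose along -x, grip across y.
- dial (a joint): Dial angle, rad, growing clockwise from above; 0 = nose on the index mark, a click every 0.5236. A spring draws it into the nearest click (about 0.1 N m) and holds it there. Turns from -0.2 to 5.95; starts one to three clicks past the index. It opens at the fourth click, 2.094 rad, give or take 0.14; elsewhere the shackle stops after 2 to 3 mm of lift.
- shackle_mid (a point): Centre, half-way up, of the loose upright U-shackle: 12 mm round steel bar, 85 mm tall, 52 mm wide over its legs, 0.13 to 0.21 kg. z up along the legs, y along the bow (legs at y +20 and -20 mm). Feet 42.5 mm below this point. When locked it is 8.5 mm above the case's top, 70 mm to the -y side of the dial axis, the feet 34 mm deep in 13.5 mm bores.
- shackle_bow (a point): Middle of the shackle's level bow bar, on its centre line, 36.5 mm above shackle_mid and, when locked, 45 mm above the lock case. The bar is 12 mm round, straight for 25 mm along y: grip it across x. Below it the drawer's steel hasp strap, 4 mm thick with a 15 x 56 mm slot, lies on the case around the legs.
- sleeve: bystander: upright copper-coloured coupler sleeve, 38 mm diameter, 34 mm tall; origin at the centre of its underside. On the bench before the drawer
- nipple: bystander: upright steel coupler nipple with a hexagon foot, 34 mm wide, 48 mm tall; origin at the centre of its underside. On the bench before the drawer
- wrench: bystander: open wrench lying on the bench beside the drawer unit, 170 mm long; origin under its middle
- cap: bystander: orange plastic dust cap, 38 mm diameter, 28 mm tall, on the drawer unit on the +y side of the lock; origin at the centre of its underside
- plug: bystander: dark hexagon plug, 32 mm wide, 23 mm tall, on the drawer unit on the -y side of the lock; origin at the centre of its underside
- elbow: bystander: steel elbow standing on its hexagon end, 45 mm tall, on the drawer unit behind the lock; origin at the centre of its underside
- adapter: bystander: worn brass adapter standing upright, 33 mm wide, 40 mm tall, on the drawer unit behind the lock; origin at the centre of its underside
Not all that is in view belongs to the job. What is shaped like the part that bears shackle_mid but orange or pink is not meant.

How it is judged:
By the outcome, as a careful person would: the job done as asked, in the order asked, and still so for the second after the job is handed in, while the arm keeps its last pose, push and grip.
It also fails if it takes over 42 s, if anything falls off the work surface, if the arm or the gripper's body presses on something with over 40 N, if the wrist force passes 120 N, or if a joint passes its speed limit or range.

ROBOT

A 7-joint arm with a two-finger parallel gripper is mounted at the origin on the work surface. World frame = base frame: x ahead of the robot, y to its left, z up, the work surface at z = 0. Lengths are in mm, angles in rad, forces in N, time in s.
With the tool pointing down it reaches from about 425 to 875 mm from the base axis. Payload 8.4 kg.
Tool frame: the origin (TCP) lies on the centre line of the jaws, within the pads' length; the fingertips stand 22 mm ahead of it and the grasp point (between the pads) lies 3 mm ahead of it (env.nose_length is the distance from the TCP to the fingertips, in mm); z points along the fingers, y is the line along which they close (so a half turn about z gives the same grasp; the last joint's range is limited). The gripper opens to 85 mm and grips with 20 to 120 N. Pads are 22 mm wide; open, the fingers measure 114 mm over their backs; the gripper's body (76 mm by 85 mm) begins 54 mm behind the grasp point. The pads swing forward as they close: fully open they stand 13 mm farther back than shut.
Start: joints at [-1.298, 0.333, 0.04, 1.465, -0.013, 1.343, -0.059], TCP at [236.14, 605.56, 253.308] pointing down, gripper open.
Joint ranges: [-2.58, 2.58], [-0.38, 2.09], [-1.3, 1.39], [0.25, 2.4], [-1.5, 4.64], [0.08, 2.09], [-2.65, 2.65]. Speed limits (rad/s): [2.22, 2.22, 2.79, 2.79, 3.14, 3.14, 3.14].

INTERFACE

Orientations are given as a 3x3 rotation matrix whose columns are the frame's x, y, z axes.
In Python, from workcell import monitor, camera, get_calibration, env, models gives the robot as it stands.
- The arm moves only by the shell command python3 -m pendant 'ROWS' [OPENING]. ROWS is JSON, a list of rows, each a list of 6 numbers: the shift along the tool's x, y, z as a fraction of full scale, then the turn, a rotation vector about the tool's x, y, z as a fraction of full scale. In form: [[dx, dy, dz, wx, wy, wz], ...]. A call has 1 to 10 rows; each row is the pose to reach, as a shift and turn from the pose commanded when the call began, along the tool's axes at that moment, turning the shorter way round; what a row does not reach only later rows make up. Full scale, the value 1, is 0.25 m for a shift and pi rad for a turn. A row lasts 1/10 s, in which the tool goes at most 50 mm and 8.59 degrees, less where a joint would pass 70% of its speed; a pose out of reach is approached as far as the arm can. A call with a number of a shift or a turn outside -1 to 1 is refused whole. A call with a gripper value outside its range is refused whole. OPENING is the gripper command: -1 is fully open, 1 is shut, values between are in proportion, set as the call begins (- or left out, the last holds). The fingers move at their own pace and stop on an object; the grip force is fixed at half the most. Time passes only in rows, so rows that repeat a pose let the fingers close. It gives the time, the measured TCP pose, the force, the opening and the grip force at its end, in the units of the state.
- monitor.state(): the state, without advancing time (a new reading comes with each control period).
- camera(name): name is "side" or "top" or "wrist"; returns the picture (400x640x3 uint8, red, green, blue); there is no depth.
- get_calibration(name): a dict with "intrinsics" (3x3 intrinsics, pixels), "k1" (the pictures are not rectified: a ray, as slopes to the right and down, at radius r is drawn at 1 + k1 r^2 times it, then the intrinsics apply), "pose" (4x4, takes a point from camera to world coordinates); the wrist camera has in their place "tool_from_camera" (4x4, takes a point from camera to tool coordinates, whose origin is the TCP and whose axes are the flange's). Camera axes: x right, y down, z forward; pixel columns grow to the right and rows downward; lengths in mm; the calibration is good to about 2 mm. A picture is of the moment at which its call begins: read the wrist's pose just before it. get_calibration takes no time and is no camera call.
- env.finish_job(): hands the job in; it is judged then, once.
Trained networks look in the newest picture that a camera, given by its name, has taken for a name from the list of things; names that differ only in an ending like _2 or _b are one class to them, and where a whole thing is asked for, a point or a joint stands for the part that bears it (a point fixed in the world has none). Each returns a list of dicts, best first, with "p" (0 to 1); they miss things now and then, are a little off and sometimes report something else, mostly with a low value. They report only what shows in the picture. A call takes as long as a camera call. They do not tell look-alikes from the thing itself.
- models.masks_of(thing, camera): "pixels" (400x640 bool, what is visible of it) and "bbox" ([left, top, width, height] in pixels, round what is visible of it).
- models.landmark_of(thing, camera): "location" ([column, row] in pixels: a listed point, or the origin of a listed thing).
The state is a dict: "t": time; "joints": joint angles; "qd": joint speeds; "joint_torque": joint torques, N m; "position": TCP position; "ee_rot": TCP orientation; "wrist_force": force on the tool from outside, world axes, zero at the start; "ft_torque": the same for the moment, N m; "gripper_width": finger opening in mm; "grip_force": force on a finger pad.
Only numpy, scipy, OpenCV 4.12 (cv2) and the standard library are available. Lean on these libraries where they do the work, as an engineer would, in place of code of your own. Each camera call takes 0.05 s, during which the arm holds its last target. There are 200 camera calls.

## Working session

There is one attempt and no reset: what is moved stays moved. The work goes in short steps, Python scripts to look and compute and a shell command to move; the robot and the scene stay as the last step left them, time stands still between calls to the robot, and variables do not carry over. Pictures are saved under pics/ and viewed, at most 10 in all, crops included, and the job is handed in when it is done.

```bash
ls; mkdir -p pics; cat > h.py <<'E'
import numpy as np, cv2
from workcell import monitor, camera, get_calibration, env, models
def save(n,f):
    im=camera(n); cv2.imwrite('pics/'+f,im[:,:,::-1]); return im
def campose(n):
    c=get_calibration(n)
    if 'pose' in c: return c,np.array(c['pose'])
    s=monitor.state(); T=np.eye(4); T[:3,:3]=s['ee_rot']; T[:3,3]=s['position']
    return c,T@np.array(c['tool_from_camera'])
def ray(n,px):
    c,P=campose(n); K=np.array(c['intrinsics'])
    d=np.array([c['k1'],0,0,0.]) 
    u=cv2.undistortPoints(np.array([[px]],float),K,d)[0,0]
    v=P[:3,:3]@np.array([u[0],u[1],1]); return P[:3,3],v/np.linalg.norm(v)
def atz(n,px,z):
    o,v=ray(n,px); return o+v*(z-o[2])/v[2]
def proj(n,p):
    c,P=campose(n); q=P[:3,:3].T@(np.array(p,float)-P[:3,3])
    return cv2.projectPoints(q.reshape(1,1,3),np.zeros(3),np.zeros(3),np.array(c['intrinsics']),np.array([c['k1'],0,0,0.]))[0][0,0]
E
python3 - <<'E'
from h import *
for n in('top','side'):
    save(n,n+'0.png')
    for t in('lock','dial_grip','shackle_mid','shackle_bow','plug','cap','elbow','adapter'):
        print(n,t,[(np.round(d['location']),round(d['p'],2)) for d in models.landmark_of(t,n)[:3]])
print(monitor.state()['t'],monitor.state()['ee_rot'])
E
```

```text
pics
top lock [(array([250., 192.]), 0.81)]
top dial_grip [(array([252., 189.]), 0.59)]
top shackle_mid [(array([284., 187.]), 0.5), (array([287., 264.]), 0.49), (array([342., 256.]), 0.41)]
top shackle_bow [(array([282., 186.]), 0.54), (array([341., 257.]), 0.51), (array([286., 261.]), 0.44)]
top plug [(array([320., 186.]), 0.6)]
top cap [(array([209., 215.]), 0.73)]
top elbow [(array([285., 126.]), 0.74), (array([230., 140.]), 0.19)]
top adapter [(array([284., 187.]), 0.58)]
side lock [(array([297., 247.]), 0.96)]
side dial_grip [(array([299., 236.]), 0.73), (array([310., 217.]), 0.7)]
side shackle_mid [(array([314., 219.]), 0.75), (array([410., 245.]), 0.7), (array([385., 287.]), 0.56)]
side shackle_bow [(array([414., 231.]), 0.64), (array([387., 282.]), 0.62), (array([311., 206.]), 0.61)]
side plug [(array([327., 203.]), 0.57)]
side cap [(array([286., 313.]), 0.59)]
side elbow [(array([257., 202.]), 0.6)]
side adapter [(array([233., 250.]), 0.58), (array([324., 184.]), 0.24)]
0.9 [[-9.31667115e-01  3.63313069e-01 -1.96888144e-05]
 [ 3.63313069e-01  9.31667115e-01 -2.29691823e-05]
 [ 9.99841675e-06 -2.85528354e-05 -1.00000000e+00]]
```

View pics/top0.png

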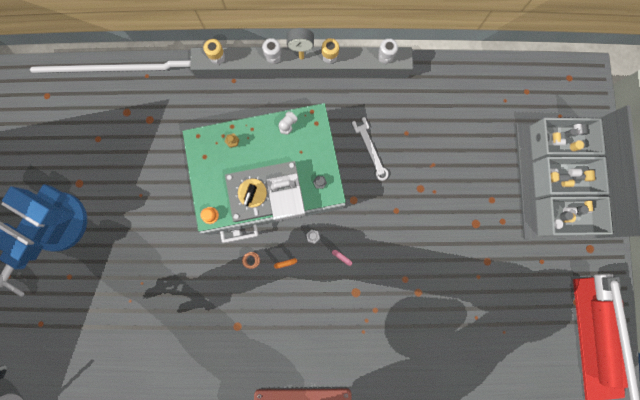

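View pics/side0.png

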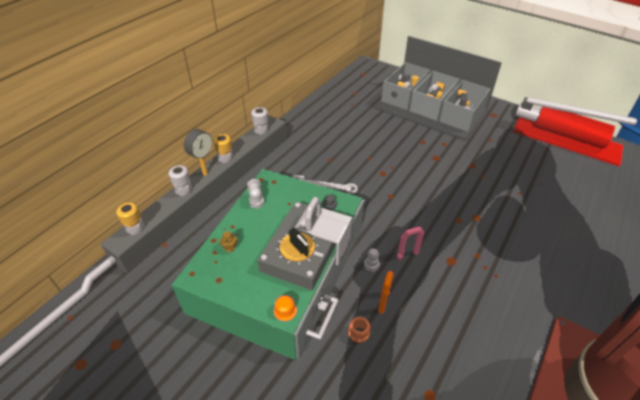

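Could be taken for the shackle (top view): steel one in the lock at (283,186), orange at (286,262), pink at (342,257). The steel one in the lock is the target. The dial is at (251,192), with the knob's nose seemingly towards the lower left or upper right.

```bash
python3 - <<'E'
from h import *
T=lambda px,z:np.round(atz('top',px,z),1)
S=lambda px,z:np.round(atz('side',px,z),1)
print('lock',T((250,192),134),S((297,247),134))
print('grip',T((252,189),164),S((299,236),164))
print('bow',T((282,186),179),S((311,206),179))
for n,p in(('cap',(209,215)),('plug',(320,184)),('elbow',(286,124)),('adapt',(231,141))): print(n,T(p,110))
for p in((183,128),(324,104),(344,206),(200,233)): print('corner',T(p,100))
s=cv2.imread('pics/top0.png')[150:240,200:340]; a=cv2.resize(s,None,fx=4,fy=4,interpolation=cv2.INTER_CUBIC)
s=cv2.imread('pics/side0.png')[180:290,240:370]; b=cv2.resize(s,None,fx=4,fy=4,interpolation=cv2.INTER_CUBIC)[:360]
cv2.imwrite('pics/c0.png',np.hstack([a,b])[:, :1080]); cv2.imwrite('pics/c0.png',cv2.resize(np.hstack([a,b]),None,fx=.73,fy=.73))
c,P=campose('wrist');print(np.round(c['tool_from_camera'],2),c['intrinsics'])
E
```

```text
lock [573.4 110.1 134. ] [574.  105.4 134. ]
grip [575.8 101.2 164. ] [570.5 102.4 164. ]
bow [579.7  36.1 179. ] [586.3  42.4 179. ]
cap [524.9 205.4 110. ]
plug [594.2 -44.4 110. ]
elbow [734.9  33.4 110. ]
adapt [695.2 159.7 110. ]
corner [729.9 275.5 100. ]
corner [786.5 -55.1 100. ]
corner [544.8 -98.8 100. ]
corner [485.  227.3 100. ]
[[-0.0000e+00 -9.5000e-01 -3.0000e-01  7.6410e+01]
 [ 1.0000e+00  0.0000e+00 -0.0000e+00  4.0000e-02]
 [ 0.0000e+00 -3.0000e-01  9.5000e-01 -1.2149e+02]
 [ 0.0000e+00  0.0000e+00  0.0000e+00  1.0000e+00]] [[318.23626503   0.         316.52718626]
 [  0.         318.23626503 197.97852071]
 [  0.           0.           1.        ]]
```

View pics/c0.png

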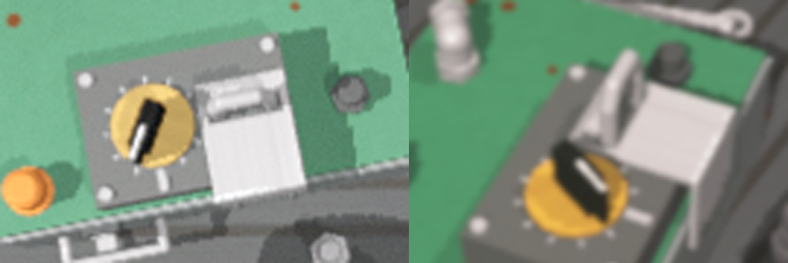

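The crops confirm the steel shackle in the lock under the white strap. The white-striped nose points about 33° clockwise from the index mark, so it's on click 1. I'm moving above the dial with the tool yaw unchanged, since it already fits.

```bash
P='python3 -m pendant'
$P '[[-0.99,-0.684,0,0,0,0],[-0.99,-0.684,0,0,0,0],[-0.99,-0.684,0,0,0,0],[-0.99,-0.684,0,0,0,0],[-0.99,-0.684,0,0,0,0],[-0.99,-0.684,0,0,0,0],[-0.99,-0.684,0,0,0,0],[-0.99,-0.684,0,0,0,0]]' 0.18
$P '[[-0.99,-0.684,0,0,0,0],[-0.99,-0.684,0,0,0,0],[-0.99,-0.684,0,0,0,0],[-0.99,-0.684,0,0,0,0],[-0.99,-0.684,0,0,0,0],[-0.99,-0.684,0,0,0,0],[-0.99,-0.684,0,0,0,0],[-0.99,-0.684,0,0,0,0],[-0.99,-0.684,0,0,0,0],[-0.99,-0.684,0,0,0,0]]'
python3 - <<'E'
from h import *
save('wrist','w1.png')
for t,z in(('lock',134),('dial_grip',164),('shackle_bow',179)):
    for d in models.landmark_of(t,'wrist')[:2]: print(t,d['location'],round(d['p'],2),np.round(atz('wrist',d['location'],z),1))
s=monitor.state();print(s['joints'],s['t'])
E
```

```text
t: 1.7
position: [405.5, 355.3, 253.7]
ee_rot: [[-0.931, 0.366, 0.0], [0.366, 0.931, 0.001], [-0.0, 0.001, -1.0]]
wrist_force: [-0.2, 0.8, 0.4]
gripper_width: 35.0
grip_force: 0.0
t: 2.7
position: [572.4, 109.4, 253.2]
ee_rot: [[-0.933, 0.36, -0.0], [0.36, 0.933, 0.001], [0.001, 0.0, -1.0]]
wrist_force: [-1.0, -0.4, 0.3]
gripper_width: 34.7
grip_force: 0.0
lock [310.4, 204.4] 0.81 [574.6 102.6 134. ]
dial_grip [307.5, 213.2] 0.87 [570.9 102.1 164. ]
shackle_bow [226.5, 273.8] 0.89 [587.6  34.3 179. ]
shackle_bow [176.3, 48.0] 0.75 [445.2  71.1 179. ]
[-0.64326139  0.20247     0.44302141  1.65333294 -0.08967268  1.30583554
  1.01583609] 2.9
```

View pics/w1.png

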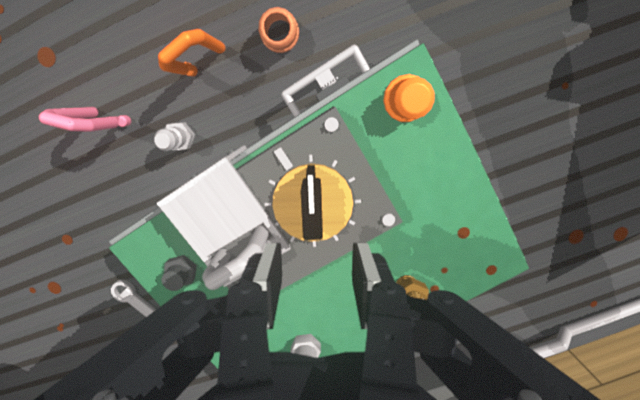

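The wrist view shows the dial at about (312,203), with the nose straight up to (310,165). The index mark at (283,158) is about 31° anticlockwise of it, which confirms click 1. The grip axis already lines up, so I'm descending part way and checking again.

```bash
P='python3 -m pendant'
$P '[[-0.012,-0.018,0.1,0,0,0],[-0.012,-0.018,0.17,0,0,0],[-0.012,-0.018,0.2,0,0,0],[-0.012,-0.018,0.2,0,0,0],[-0.012,-0.018,0.2,0,0,0]]'
python3 - <<'E'
from h import *
save('wrist','w2.png')
for t,z in(('lock',134),('dial_grip',164),('shackle_bow',179)):
    for d in models.landmark_of(t,'wrist')[:1]: print(t,d['location'],round(d['p'],2),np.round(atz('wrist',d['location'],z),1))
im=cv2.imread('pics/w2.png'); 
# black knob top mask
g=cv2.inRange(cv2.cvtColor(im,cv2.COLOR_BGR2HSV),(12,90,120),(32,255,255)); n,l,st,ce=cv2.connectedComponentsWithStats(g)
i=1+np.argmax(st[1:,4]); print(st[i],ce[i])
c=np.vstack([x for x in cv2.findContours((l==i).astype(np.uint8),0,2)[0]]); e=cv2.fitEllipse(cv2.convexHull(c)); print(e, atz('wrist',e[0],140))
E
```

```text
t: 3.4
position: [574.5, 102.1, 204.1]
ee_rot: [[-0.932, 0.363, 0.001], [0.363, 0.932, 0.0], [-0.001, 0.0, -1.0]]
wrist_force: [-0.1, -0.1, 0.7]
gripper_width: 34.8
grip_force: 0.0
lock [319.9, 222.6] 0.74 [575.8 104.  134. ]
dial_grip [322.4, 235.0] 0.73 [571.7 106.6 164. ]
shackle_bow [156.4, 31.9] 0.58 [452.2  76.5 179. ]
[ 271  171  101   95 5317] [320.59300357 216.35809667]
((321.00335693359375, 218.91319274902344), (95.3091049194336, 100.38693237304688), 88.55638122558594) [571.17992086 106.27457272 140.        ]
```

View pics/w2.png

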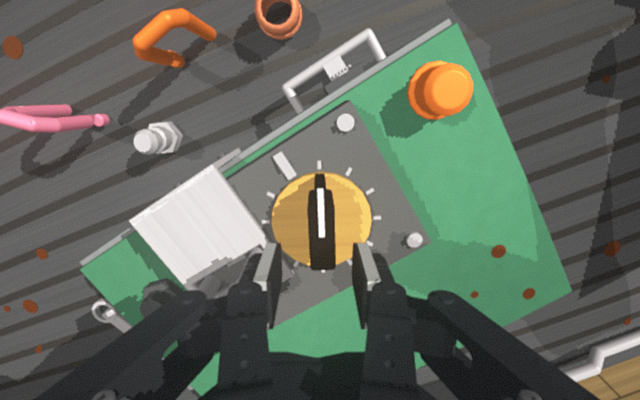

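The dial centre is now at (321,219), about 3 mm from the tool axis. I'll correct that, descend to the knob and close.

```bash
P='python3 -m pendant'
$P '[[0.013,0.009,0,0,0,0],[0.013,0.009,0.06,0,0,0],[0.013,0.009,0.11,0,0,0],[0.013,0.009,0.144,0,0,0],[0.013,0.009,0.144,0,0,0],[0.013,0.009,0.144,0,0,0]]'
$P '[[0,0,0,0,0,0],[0,0,0,0,0,0],[0,0,0,0,0,0],[0,0,0,0,0,0],[0,0,0,0,0,0],[0,0,0,0,0,0]]' 1
python3 -c "
from h import *
s=monitor.state();print(s['wrist_force'],s['ft_torque'],s['joints'])"
```

```text
t: 4.2
position: [571.9, 104.9, 167.0]
ee_rot: [[-0.932, 0.364, -0.001], [0.364, 0.932, -0.0], [0.0, -0.001, -1.0]]
wrist_force: [-0.2, -0.8, -0.4]
gripper_width: 34.9
grip_force: 0.0
t: 4.8
position: [572.6, 105.8, 168.0]
ee_rot: [[-0.932, 0.363, 0.002], [0.363, 0.932, 0.001], [-0.001, 0.002, -1.0]]
wrist_force: [3.6, 4.4, 4.7]
gripper_width: 12.9
grip_force: 60.8
[3.5870409  4.37339345 4.73933037] [ 0.82111773 -0.54886514  0.35501356] [-0.62681791  0.26681406  0.43429573  1.7620965  -0.12321952  1.13750154
  1.04520762]
```

Gripped with only a small side force. Turning clockwise one click (30°) at a time and reading the torque.

```bash
P='python3 -m pendant'; R='python3 -c "
from h import *
s=monitor.state();print(\"TZ\",np.round(s[\"ft_torque\"],2),np.degrees(np.arctan2(s[\"ee_rot\"][1][1],s[\"ee_rot\"][0][1])))"'
$P '[[0,0,0,0,0,0.0417],[0,0,0,0,0,0.0833],[0,0,0,0,0,0.0833]]' | grep -A9 wrist_f; eval "$R"
$P '[[0,0,0,0,0,0.0417],[0,0,0,0,0,0.0833],[0,0,0,0,0,0.0833],[0,0,0,0,0,0.0833]]'| grep -A9 wrist_f; eval "$R"
$P '[[0,0,0,0,0,0.0417],[0,0,0,0,0,0.0833],[0,0,0,0,0,0.0833]]'| grep -A9 wrist_f; eval "$R"
$P '[[0,0,0,0,0,0.0417],[0,0,0,0,0,0.0833],[0,0,0,0,0,0.0833],[0,0,0,0,0,0.0833]]'| grep -A9 wrist_f; eval "$R"
```

```text
wrist_force: [3.1, 5.2, 5.0]
gripper_width: 13.2
grip_force: 59.9
TZ [ 0.88 -0.42 -0.09] 53.42932545915769
wrist_force: [3.9, 3.7, 4.1]
gripper_width: 12.9
grip_force: 60.8
TZ [ 1.   -0.56  0.26] 38.734641275996424
wrist_force: [3.5, 4.8, 3.2]
gripper_width: 13.2
grip_force: 59.9
TZ [ 1.03 -0.67 -0.09] 23.441881766438634
wrist_force: [5.1, 4.9, 3.3]
gripper_width: 12.9
grip_force: 60.6
TZ [ 1.08 -0.79  0.28] 8.744131523684018
```

The torque repeats every click. One more click to the fourth, then release and look.

```bash
P='python3 -m pendant'; R='python3 -c "
from h import *
s=monitor.state();print(\"TZ\",np.round(s[\"ft_torque\"],2),np.degrees(np.arctan2(s[\"ee_rot\"][1][1],s[\"ee_rot\"][0][1])))"'
$P '[[0,0,0,0,0,0.0417],[0,0,0,0,0,0.0833],[0,0,0,0,0,0.0833]]'| grep -A9 wrist_f; eval "$R"
$P '[[0,0,0,0,0,0.0417],[0,0,0,0,0,0.0833],[0,0,0,0,0,0.0833],[0,0,0,0,0,0.0833]]'| grep -A9 wrist_f; eval "$R"
$P '[[0,0,0,0,0,0],[0,0,0,0,0,0],[0,0,0,0,0,0],[0,0,0,0,0,0]]' 0.18
$P '[[0,0,-0.06,0,0,0],[0,0,-0.16,0,0,0],[0,0,-0.3,0,0,0],[0,0,-0.3,0,0,0],[0,0,-0.3,0,0,0]]'
python3 - <<'E'
from h import *
save('wrist','w3.png')
for t,z in(('lock',134),('dial_grip',164),('shackle_bow',179)):
    for d in models.landmark_of(t,'wrist')[:2]: print(t,d['location'],round(d['p'],2),np.round(atz('wrist',d['location'],z),1))
print(monitor.state()['joints'])
E
```

```text
wrist_force: [6.1, 5.7, 2.7]
gripper_width: 13.1
grip_force: 59.7
TZ [ 1.11 -0.89 -0.17] -6.541696157189588
wrist_force: [6.6, 5.6, 2.3]
gripper_width: 12.9
grip_force: 60.5
TZ [ 1.12 -1.13  0.29] -21.244433789008383
t: 7.3
position: [571.7, 104.6, 167.0]
ee_rot: [[0.363, 0.932, -0.001], [0.932, -0.363, -0.0], [-0.001, -0.001, -1.0]]
wrist_force: [-0.3, -0.6, 1.1]
gripper_width: 34.8
grip_force: 0.0
t: 7.8
position: [572.5, 105.1, 243.9]
ee_rot: [[0.363, 0.932, 0.002], [0.932, -0.363, 0.001], [0.002, 0.002, -1.0]]
wrist_force: [-0.9, -0.6, -0.5]
gripper_width: 35.0
grip_force: 0.0
lock [318.7, 205.2] 0.67 [572.3 103.2 134. ]
dial_grip [313.6, 214.8] 0.92 [570.1 107.8 164. ]
shackle_bow [203.0, 291.9] 0.76 [482.   88.2 179. ]
[-0.84715328  0.22993732  0.69387606  1.68208409 -0.15214289  1.28613619
 -0.4943043 ]
```

View pics/w3.png

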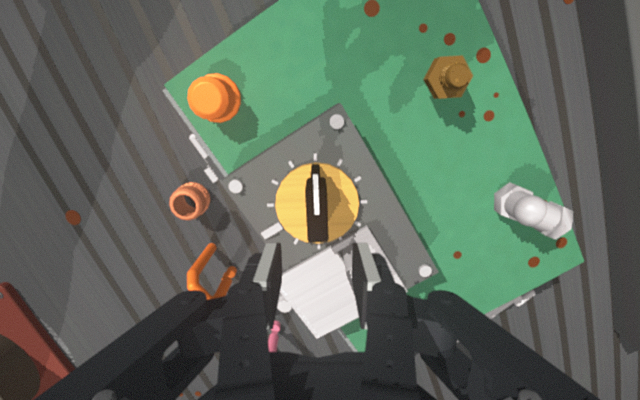

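The fingers had hidden the index mark; it's now at (272,230), and the nose at (316,165) lies 120° clockwise of it, with three marks passed. That is the fourth click. Moving above the shackle and turning the jaws across it.

```bash
P='python3 -m pendant'
$P '[[-0.12,0.07,-0.04,0,0,-0.043],[-0.24,0.143,-0.04,0,0,-0.086],[-0.24,0.143,-0.04,0,0,-0.129],[-0.24,0.143,-0.04,0,0,-0.172],[-0.24,0.143,-0.04,0,0,-0.172],[-0.24,0.143,-0.04,0,0,-0.172],[-0.24,0.143,-0.04,0,0,-0.172]]' 0.1
python3 - <<'E'
from h import *
save('wrist','w4.png')
for t,z in(('lock',134),('shackle_bow',179),('shackle_mid',142.5)):
    for d in models.landmark_of(t,'wrist')[:2]: print(t,d['location'],round(d['p'],2),np.round(atz('wrist',d['location'],z),1))
E
```

```text
t: 8.7
position: [583.4, 36.4, 252.0]
ee_rot: [[-0.166, 0.986, -0.001], [0.986, 0.166, -0.0], [-0.0, -0.001, -1.0]]
wrist_force: [-0.6, 0.0, 0.4]
gripper_width: 38.5
grip_force: 0.0
lock [316.8, 109.0] 0.88 [571.7 104.8 134. ]
shackle_bow [321.5, 221.0] 0.78 [586.4  36.5 179. ]
shackle_bow [145.7, 150.6] 0.75 [470.5  64.2 179. ]
shackle_mid [170.2, 259.2] 0.7 [472.7 -32.  142.5]
shackle_mid [159.7, 143.0] 0.67 [462.1  62.6 142.5]
```

View pics/w4.png

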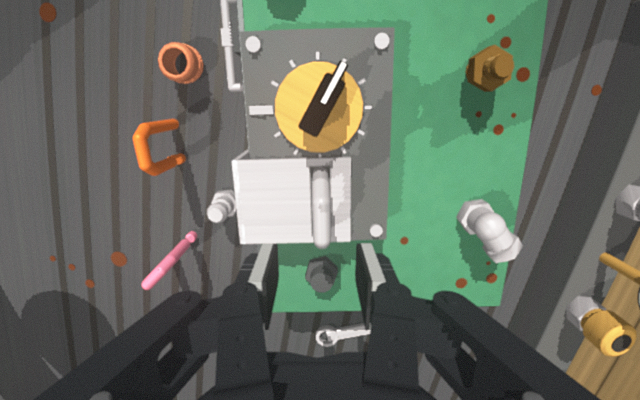

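The steel shackle runs vertically through (321,200) between the jaws and is aligned with them, and the dial is still on the fourth mark. Descending and closing.

```bash
P='python3 -m pendant'
$P '[[0,0.006,0.06,0,0,0],[0,0.006,0.14,0,0,0],[0,0.006,0.21,0,0,0],[0,0.006,0.25,0,0,0],[0,0.006,0.28,0,0,0],[0,0.006,0.28,0,0,0],[0,0.006,0.28,0,0,0]]'
$P '[[0,0,0,0,0,0],[0,0,0,0,0,0],[0,0,0,0,0,0],[0,0,0,0,0,0],[0,0,0,0,0,0],[0,0,0,0,0,0]]' 1
python3 -c "
from h import *
s=monitor.state();print(s['wrist_force'],s['ft_torque'])"
```

```text
t: 9.6
position: [585.3, 36.4, 182.7]
ee_rot: [[-0.168, 0.986, 0.001], [0.986, 0.168, -0.0], [-0.0, 0.0, -1.0]]
wrist_force: [-0.2, -0.2, 0.4]
gripper_width: 38.4
grip_force: 0.0
t: 10.2
position: [585.5, 36.5, 183.1]
ee_rot: [[-0.168, 0.986, 0.001], [0.986, 0.168, 0.0], [0.0, 0.001, -1.0]]
wrist_force: [-0.3, 0.2, 5.6]
gripper_width: 9.9
grip_force: 58.6
[-0.30002367  0.23340374  5.6360897 ] [ 0.01856022  0.17074997 -0.02069198]
```

Gripped with almost no side force. Test lift of 8 mm to see whether it's unlocked.

```bash
P='python3 -m pendant'
$P '[[0,0,-0.008,0,0,0],[0,0,-0.016,0,0,0],[0,0,-0.024,0,0,0],[0,0,-0.032,0,0,0],[0,0,-0.032,0,0,0],[0,0,-0.032,0,0,0]]'
```

```text
t: 10.8
position: [585.0, 36.5, 190.4]
ee_rot: [[-0.168, 0.986, -0.0], [0.986, 0.168, 0.0], [0.0, -0.0, -1.0]]
wrist_force: [0.7, -0.1, -0.9]
gripper_width: 9.7
grip_force: 58.5
```

It moves freely, so it's unlocked. Lifting the rest, straight up.

```bash
P='python3 -m pendant'
$P '[[0,0,-0.03,0,0,0],[0,0,-0.06,0,0,0],[0,0,-0.09,0,0,0],[0,0,-0.12,0,0,0],[0,0,-0.16,0,0,0],[0,0,-0.2,0,0,0],[0,0,-0.24,0,0,0],[0,0,-0.28,0,0,0],[0,0,-0.304,0,0,0],[0,0,-0.304,0,0,0]]'
$P '[[0,0,0,0,0,0],[0,0,0,0,0,0],[0,0,0,0,0,0],[0,0,0,0,0,0],[0,0,0,0,0,0]]'
python3 - <<'E'
from h import *
a=save('wrist','w5.png'); b=save('side','s5.png')
for d in models.landmark_of('shackle_bow','side')[:3]: print(d['location'],d['p'])
print(proj('side',[585,36.5,263]),proj('side',[585,36.5,226.5-42.5]))
cv2.imwrite('pics/f.png',np.vstack([a[:,:,::-1][:300,80:560],cv2.resize(b[:,:,::-1][120:340,160:480],(480,300))]))
print(monitor.state()['qd'].round(3) if hasattr(monitor.state()['qd'],'round') else monitor.state()['qd'])
E
```

```text
t: 11.8
position: [585.5, 36.5, 267.4]
ee_rot: [[-0.168, 0.986, 0.001], [0.986, 0.168, 0.0], [0.0, 0.001, -1.0]]
wrist_force: [-0.2, -0.2, -0.9]
gripper_width: 9.8
grip_force: 58.5
t: 12.3
position: [585.0, 36.4, 266.1]
ee_rot: [[-0.168, 0.986, -0.0], [0.986, 0.168, -0.0], [-0.0, -0.0, -1.0]]
wrist_force: [0.8, -0.1, -1.4]
gripper_width: 10.2
grip_force: 58.5
[414.6, 230.9] 0.94
[312.9, 172.3] 0.64
[388.9, 281.9] 0.57
[312.84742679 169.60779992] [313.36570057 202.43917017]
[ 0.001  0.    -0.001  0.    -0.001  0.001 -0.001]
```

View pics/f.png

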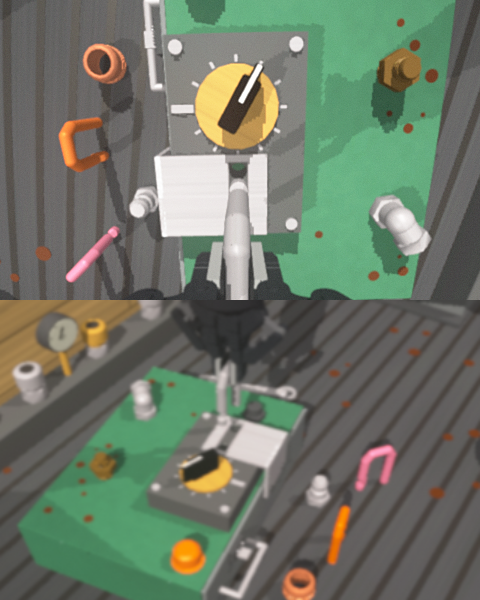

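The shackle is out of the lock and hangs upright in the gripper, with its bow at side pixel (313,172) against a predicted (313,170). The dial is still on the fourth mark and the bystanders haven't moved. Handing in.

```bash
python3 -c "
from h import *
print(env.finish_job())"
```

```text
the job is handed in; nothing more can be done
None
```

I set the dial on the fourth click, pulled the shackle straight up out of the lock, and handed the job in at about 12.5 s. The gripper holds it upright and still about 5 cm above the lock, and the fittings and wrench look undisturbed in the last pictures.

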